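Put the finish bottle away and bolt the finishing chest

ROBOT

A 6-joint arm with a two-finger parallel gripper is mounted at the origin on the work surface. World frame = base frame: x ahead of the robot, y to its left, z up, the work surface at z = 0. Lengths are in mm, angles in rad, forces in N, time in s.
With the tool pointing down it reaches from about 350 to 850 mm from the base axis. Payload 8.1 kg.
Tool frame: the origin (TCP) lies on the centre line of the jaws, within the pads' length; the fingertips stand 19 mm ahead of it and the grasp point (between the pads) is the TCP (robot.tip_extent is the distance from the TCP to the fingertips, in mm); z points along the fingers, y is the line along which they close (so a half turn about z gives the same grasp; the last joint's range is limited). The gripper opens to 85 mm and grips with 20 to 120 N. Pads are 22 mm wide; open, the fingers measure 114 mm over their backs; the gripper's body (76 mm by 85 mm) begins 54 mm behind the grasp point. The pads swing forward as they close: fully open they stand 13 mm farther back than shut.
Start: joints at [1.187, 0.13, 1.488, -0, 1.523, -0.085], TCP at [176.602, 573.426, 250.292] pointing down, gripper open.
Joint ranges: [-2.96, 2.96], [-0.89, 2.26], [0.02, 2.5], [-1.34, 4.48], [0, 2.73], [-2.66, 2.66]. Speed limits (rad/s): [2.39, 2.39, 2.79, 3.14, 3.14, 3.14].

INTERFACE

Orientations are given as a unit quaternion [x, y, z, w].
In Python, from workcell import robot gives the robot as it stands. The module is installed in compiled form; this text tells all that it offers.
- The arm moves only by the tool servo_tool, never from a script. Its argument "steps" is a list of rows, each a list of 7 numbers: the shift along the tool's x, y, z in mm, then the turn, a rotation vector about the tool's x, y, z in degrees, then the opening in per cent of the stroke, from 0 (shut) to 100 (fully open). A call has 1 to 8 rows; each row shifts and turns the commanded pose from where the row before left it, along the tool's axes as they then stand; what a row does not reach is not made up. A row lasts 1/8 s, in which the tool goes at most 62.5 mm and 10.7 degrees, less where a joint would pass 70% of its speed; a pose out of reach is approached as far as the arm can. A call with a gripper value outside its range is refused whole. The fingers move at their own pace and stop on an object; the grip force is fixed at half the most. Time passes only in rows, so rows that do not move let the fingers close. It gives the time, the measured TCP pose, the force, the opening and the grip force at its end, in the units of the state.
- robot.sense(): the state, without advancing time (a new reading comes with each control period).
- robot.read_camera(name): name is "scene" or "top"; returns a dict with "frame" (420x560x3 uint8, red, green, blue), "range_z" (420x560 float32, mm along the optical axis (not along the pixel's ray), 0 where there is no reading), "fx", "fy", "cx", "cy" (pixels), "dist_coeffs" ([k1, k2, p1, p2, k3] as OpenCV has them; the pictures are not rectified), "R" (3x3) and "t" (3): a world point X has camera coordinates R X + t. Camera axes: x right, y down, z forward; pixel columns grow to the right and rows downward; lengths in mm; the calibration is good to about 2 mm. A picture is of the moment at which its call begins.
- robot.finish_job(): hands the job in; it is judged then, once.
The state is a dict: "t": time; "joint_pos": joint angles; "joint_vel": joint speeds; "effort": joint torques, N m; "eef_pos": TCP position; "ee_rot": TCP orientation; "contact_force": force on the tool from outside, world axes, zero at the start; "ft_torque": the same for the moment, N m; "gripper_width": opening from 0.0 (shut) to 1.0 (fully open); "grip_force": force on a finger pad.
Only numpy, scipy, OpenCV 4.12 (cv2) and the standard library are available. Lean on these libraries where they do the work, as an engineer would, in place of code of your own. Each camera call takes 0.05 s, during which the arm holds its last target. There are 200 camera calls.

TASK

Put the tall narrow-necked bottle away: lift it off the lazy Susan and set it down gently, standing upright, on the floor of the open plywood chest beside the can. Then shut the lid fully and slide the bolt on the chest's deck all the way home through the keeper on the lid; if the bolt starts out sticking over the well, draw it back before it gets in the way of bottle or lid. Knock nothing over: the jar and the tin stay standing on the lazy Susan, the can in the chest, and the mallet stays where it lies.

Things in the scene. Friction and masses are not known exactly. Their poses are not given: they have to be found in the camera images.
- chest: Plywood chest fixed to the bench, 184 (x) by 373 (y) by 162 mm high. Origin on the bench, at its middle in x; x away from the robot (to the hinge side), y left, z up. Its open well spans x -80 to 80 and y -173 to 57 mm (walls 12 mm thick, rim at z = 150 mm, inner floor at z = 12 mm); the rest of the top, y 63 to 188 mm, is the fixed deck. Front face looks to -x.
- well (a point): Centre of the floor of the chest's open well: 160 mm (x) by 230 mm (y) clear, 138 mm deep to the rim. Chest frame (0, -58, 12) mm, same axes. The can takes up part of it; the larger free side is always wide enough for the bottle.
- deck (a point): Point on the upper face of the chest's fixed deck (z = 162 mm), on the bolt's line at the edge next to the lid: chest frame (-40, 63, 162) mm, same axes. The deck is 12 mm plywood, chest x -112 to 92, y 63 to 188 mm, and carries the bolt.
- lid (a joint): Lid angle (rad): 0 shut flat on the rim, 1.57 upright, stop at 1.9. A 12 mm plywood panel, 245 mm along chest y, 204 mm from hinge to front edge, hinged on the far (+x) wall; shut, it lies level with the deck and overhangs the front by 20 mm. Stiff friction hinges: it stays at any angle and must be pushed all the way down (3 to 5 N at the edge). A bolt sticking out past the deck holds it up.
- lid_hinge (a point): Middle of the lid's hinge line (which runs along chest y), at the lid's inner face: chest frame (92, -62.5, 150) mm; same axes as the chest, does not turn.
- lid_edge (a point): Middle of the lid's front edge, on its outer (upper when shut) face, 204 mm from the hinge line and 12 mm from the inner face. Axes turn with the lid: x from this edge to the hinge, z out of the outer face.
- bolt (a joint): Travel of the slide bolt (m): 0 fully drawn back, 0.062 fully home (end stops); growing, it moves along chest -y. Above 0.009 the rod's tip stands out over the well and blocks the lid; with the lid shut it enters the keeper from about 0.028. Stays where it is left; about 3 N moves it.
- bolt_knob (a point): Middle of the grip of the bolt's upright steel knob: 18 mm diameter, from 28 to 52 mm above the deck's upper face (this point 38 mm above it). It rides in the slot of a steel channel 30 mm wide and 15 mm high, with a strap 21 mm high at each end. On chest x = -40 mm; chest y = 158 mm drawn back, 96 mm home. Axes as the chest.
- bolt_tip (a point): Centre of the free end of the bolt's 12 mm round steel rod, 11 mm above the deck. Axes as the chest.
- keeper (a point): Centre of the opening of the keeper: a steel bridge on the lid's outer face, 28 mm wide, 14 mm long (along chest y), 24 mm high, opening 18 mm wide; 26 mm in from the lid's edge next to the deck, 72 mm from its front edge. Turns with the lid; x from front edge to hinge, z out of the outer face.
- turntable: Lazy Susan on the bench; origin on the bench at its axis, z up. Its round wooden plate, 260 mm diameter, turns freely at the lightest push; upper face 38 mm above the bench.
- bottle: The bottle to put away: round amber glass, 132 mm high, body 60 mm diameter up to 80 mm, shoulder narrowing to a 26 mm neck at 100 mm, black screw cap 32 mm diameter from 107 to 132 mm; about 0.4 kg. Origin: centre of its underside, z up along it. Stands on the lazy Susan at the start.
- jar: Squat amber glass jar, 74 mm diameter, 84 mm high, on the lazy Susan; stays there. Origin: centre of its underside.
- tin: Flat-sided steel tin, 80 (its x) by 46 (its y) by 116 mm, with a screw cap and a bail handle on top to 135 mm, on the lazy Susan; stays there. Origin: centre of its underside.
- can: Round steel can, 68 mm diameter, 90 mm high, standing in the chest's well; stays there. Origin: centre of its underside.
- mallet: Wooden carpenter's mallet lying on the bench beyond the work: head 70 by 120 by 65 mm, handle 230 mm along its +x. Origin: middle of the head's underside.
Not all that is in view belongs to the job. What is shaped like the jar but purple or red is not meant. What is shaped like the tin but red is not meant.

How it is judged:
By the outcome, as a careful person would: the job done as asked, in the order asked, and still so for the second after the job is handed in, with the robot touching nothing.
It also fails if it takes over 72 s, if anything falls off the work surface, if the arm or the gripper's body presses on something with over 40 N, if the wrist force passes 120 N, or if a joint passes its speed limit or range.

## Working session

There is one attempt and no reset: what is moved stays moved. The work goes in short steps, Python scripts to look and compute and a tool call to move; the robot and the scene stay as the last step left them, time stands still between calls to the robot, and variables do not carry over. Pictures are saved under pics/ and viewed, at most 10 in all, crops included, and the job is handed in when it is done.

Besides the shell and the picture viewer there is one more tool, called after "Call:" as name([rows], argument=value, ...), one row to a line, values as JSON. servo_tool: Moves the arm, as the interface text tells. Its arguments: {"type":"object","properties":{"steps":{"type":"array"}},"required":["steps"]}

```bash
mkdir -p pics; cat > h.py <<'E'
import numpy as np, cv2
from workcell import robot
def cam(n):
    c=robot.read_camera(n); K=np.array([[c['fx'],0,c['cx']],[0,c['fy'],c['cy']],[0,0,1.]])
    h,w=c['range_z'].shape; v,u=np.mgrid[:h,:w]
    p=cv2.undistortPoints(np.stack([u,v],-1).reshape(-1,1,2).astype(np.float64),K,np.array(c['dist_coeffs'])).reshape(h,w,2)
    z=c['range_z'][...,None].astype(float); P=np.concatenate([p*z,z],-1)
    W=(P-np.array(c['t']))@np.array(c['R']); W[c['range_z']==0]=np.nan
    return c,c['frame'],W
E
python3 - <<'E'
from h import *
for n in('scene','top'):
    c,f,W=cam(n); np.savez(f'{n}0.npz',f=f,W=W); cv2.imwrite(f'pics/{n}0.png',f[...,::-1])
s=robot.sense(); print(s)
E
```

```text
{'t': 0.1, 'joint_pos': array([ 1.18656863e+00,  1.31106469e-01,  1.48922106e+00,  2.65023181e-07,
        1.52301620e+00, -8.54009367e-02]), 'joint_vel': array([-0.00092203, -0.00156933, -0.00266804,  0.00074777, -0.00101317,
       -0.0007364 ]), 'effort': array([ 9.80602454e-04, -5.70954037e+01, -5.01940942e+01, -2.30907544e-04,
        8.17784574e-03, -2.24576326e-06]), 'eef_pos': array([176.43392112, 572.95920994, 249.30904643]), 'ee_rot': array([ 1.48858026e-01,  9.88858191e-01, -8.51478717e-04, -2.03833118e-04]), 'contact_force': array([-0.90552865,  0.12661086,  0.11248941]), 'ft_torque': array([ 0.01793364,  0.02543215, -0.01340831]), 'grip_force': 0.0, 'gripper_width': 0.9977350677629943}
```

View pics/scene0.png

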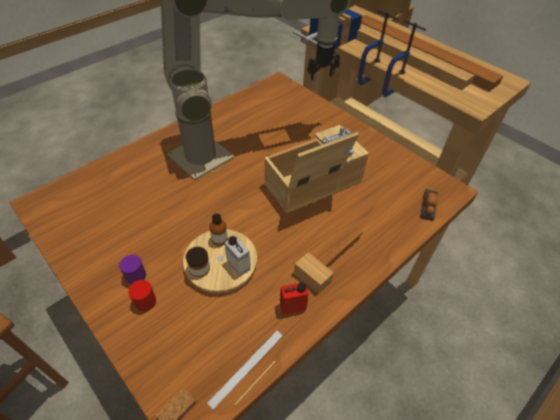

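View pics/top0.png

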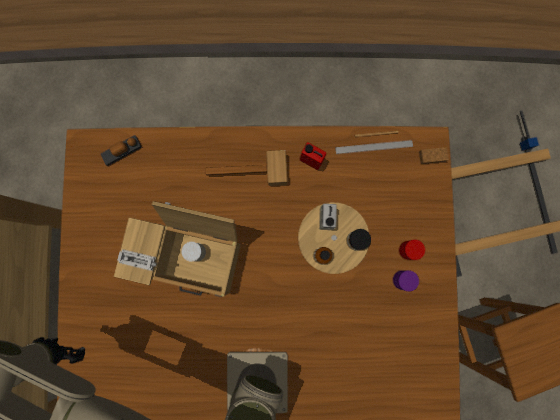

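Candidates in the top picture: bottle (324,255), amber jar (360,240), steel tin (329,216), red jar (414,249), purple jar (407,281), red tin (313,156). By description (narrow neck, black cap, amber), the bottle is at top (324,255), which is scene (217,228). The chest is near top (200,255), with its bolt on the deck at (138,260). I'll check both in one close crop.

```bash
python3 - <<'E'
from h import *
t=np.load('top0.npz');s=np.load('scene0.npz')
a=cv2.resize(t['f'][190:305,105:250],None,fx=4.1,fy=4.1,interpolation=3)[:,:595]
b=cv2.resize(t['f'][195:280,290:380],(300,283),interpolation=3)
d=cv2.resize(s['f'][205:285,180:265],(300,283),interpolation=3)
a=cv2.resize(a,(500,400)); im=np.zeros((600,800,3),np.uint8); im[:400,:500]=a; im[:283,500:]=b; im[300:583,500:]=d
cv2.imwrite('pics/c1.png',im[...,::-1])
W=t['W']
def pts(lo,hi,x,y):
    m=(W[...,2]>lo)&(W[...,2]<hi)&(W[...,0]>x[0])&(W[...,0]<x[1])&(W[...,1]>y[0])&(W[...,1]<y[1]); return m
for u,v in[(324,255),(324,252),(360,240),(329,216),(334,238),(138,260),(192,252),(160,230),(235,240),(140,225)]:print(u,v,W[v,u].round())
# turntable plate
c=W[238,334]; m=pts(30,46,(c[0]-160,c[0]+160),(c[1]-160,c[1]+160)); q=W[m][:,:2].astype(np.float32)
print('plate',cv2.minEnclosingCircle(q),W[m][:,2].mean())
for nm,(u,v),zr in[('bottle',(324,255),(150,180)),('jar',(360,240),(110,130)),('tin',(329,216),(140,165)),('can',(192,252),(92,112))]:
    c=W[v,u]; m=pts(*zr,(c[0]-50,c[0]+50),(c[1]-50,c[1]+50)); q=W[m]; print(nm,len(q),q.mean(0).round(1) if len(q) else 0,q.min(0).round(),q.max(0).round())
# deck
c=W[225,140]; m=pts(155,168,(c[0]-180,c[0]+180),(c[1]-150,c[1]+150)); q=W[m][:,:2].astype(np.float32); print('deck',cv2.minAreaRect(q),cv2.boxPoints(cv2.minAreaRect(q)))
E
```

```text
324 255 [ 454. -230.  170.]
324 252 [ 464. -230.  172.]
360 240 [nan nan nan]
329 216 [ 585. -251.  152.]
334 238 [ 517. -282.   39.]
138 260 [441. 382. 178.]
192 252 [469. 220.  99.]
160 230 [540. 314. 166.]
235 240 [506.  63. 170.]
140 225 [558. 384. 161.]
plate ((518.7353515625, -279.5257568359375), 130.31565856933594) 38.06633501868996
bottle 76 [ 454.1 -230.9  169.8] [ 441. -247.  155.] [ 467. -216.  177.]Traceback (most recent call last):
  File "<stdin>", line 16, in <module>
    return umr_minimum(a, axis, None, out, keepdims, initial, where)
ValueError: zero-size array to reduction operation minimum which has no identity
```

View pics/c1.png

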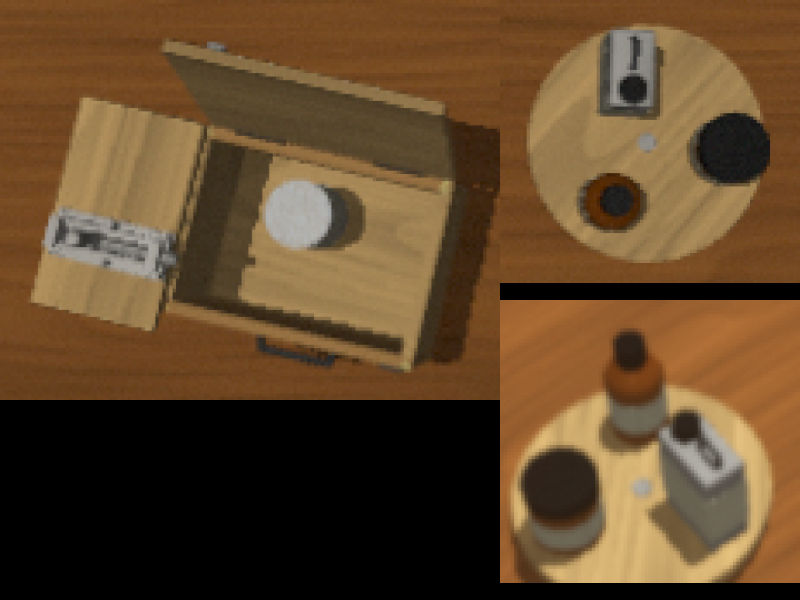

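The crop confirms the bottle (narrow neck, black cap at crop (615,200)), with the tin and jar well clear of it. The can stands left of middle in the well, so the free side is -y. The lid is roughly upright.

```bash
python3 - <<'E'
from h import *
t=np.load('top0.npz');s=np.load('scene0.npz')
W=t['W']
def pts(W,lo,hi,x,y):
    return (W[...,2]>lo)&(W[...,2]<hi)&(W[...,0]>x[0])&(W[...,0]<x[1])&(W[...,1]>y[0])&(W[...,1]<y[1])
for nm,(x,y),zr in[('jar',(515,-340),(110,130)),('tin',(585,-251),(140,165)),('tinbody',(585,-251),(154,157)),('can',(469,220),(92,112))]:
  for n,V in(('t',W),('s',s['W'])):
    q=V[pts(V,*zr,(x-60,x+60),(y-60,y+60))]
    if len(q):print(nm,n,len(q),q.mean(0).round(1),q.min(0).round(),q.max(0).round())
V=s['W'];q=V[pts(V,145,175,(400,500),(-280,-180))];print('bottle s',q.mean(0),q.min(0),q.max(0))
q=W[pts(W,156,167,(350,620),(300,450))]
r=cv2.minAreaRect(q[:,:2].astype(np.float32)); print('deck',r,cv2.boxPoints(r).round(),q[:,2].mean())
# bolt hardware
for n,V in(('t',W),('s',V)):
    q=V[pts(V,186,225,(380,520),(280,460))];print('knob',n,len(q),q.round().tolist()[:40])
q=W[pts(W,168,186,(380,520),(250,460))]; np.save('bolt.npy',q); print('chan',len(q),q.min(0),q.max(0))
# lid
q=W[pts(W,200,400,(450,720),(20,380))];print('lid',len(q),q.min(0),q.max(0))
m=q.mean(0);u,sv,vt=np.linalg.svd(q-m);print(m,vt,sv/np.sqrt(len(q)))
E
```

```text
jar t 366 [ 507.6 -358.6  121.8] [ 471. -395.  111.] [ 543. -323.  130.]
jar s 364 [ 512.4 -363.9  122.2] [ 471. -399.  110.] [ 546. -327.  128.]
tin t 253 [ 589.7 -248.5  153.5] [ 547. -272.  143.] [ 626. -226.  165.]
tin s 258 [ 598.  -258.   153.7] [ 549. -278.  140.] [ 631. -230.  165.]
tinbody t 82 [ 588.8 -249.1  155.3] [ 547. -272.  154.] [ 625. -226.  157.]
tinbody s 94 [ 593.1 -256.5  155.6] [ 549. -277.  154.] [ 631. -232.  157.]
can t 313 [470.7 222.6 102.2] [437. 188.  94.] [527. 257. 111.]
can s 17 [526.1 173.3 100.8] [523. 161.  94.] [529. 189. 111.]
bottle s [ 459.31052152 -236.79678131  165.80543727] [ 440.23478339 -251.11767849  145.42503986] [ 471.52846    -218.36828244  174.92083646]
deck ((471.83197021484375, 376.30499267578125), (145.9224853515625, 220.1102752685547), 89.95960235595703) [[362. 303.]
 [582. 303.]
 [582. 449.]
 [362. 449.]] 162.28685407988783
knob t 46 [[464.0, 439.0, 188.0], [464.0, 436.0, 187.0], [457.0, 442.0, 188.0], [454.0, 442.0, 188.0], [454.0, 439.0, 187.0], [454.0, 413.0, 212.0], [454.0, 408.0, 215.0], [454.0, 408.0, 208.0], [454.0, 404.0,
[... 1262 characters left out ...]
[453.0, 400.0, 203.0], [452.0, 407.0, 199.0], [454.0, 411.0, 198.0], [458.0, 433.0, 189.0], [460.0, 437.0, 188.0], [462.0, 442.0, 186.0], [447.0, 401.0, 193.0], [449.0, 406.0, 192.0], [455.0, 405.0, 196.0], [454.0, 412.0, 192.0], [450.0, 406.0, 188.0], [453.0, 409.0, 188.0], [423.0, 339.0, 186.0], [427.0, 340.0, 189.0]]
chan 343 [388.43430296 322.4663182  168.00239233] [517.46402544 456.05163604 185.94418388]
lid 1446 [513.28060797  47.50774807 200.04594384] [617.09479299 295.83151068 353.13304871]
[561.7124509  169.13014457 293.37765176] [[-0.23021278 -0.973139   -0.00160332]
 [ 0.2493098  -0.06057095  0.96652769]
 [-0.94066291  0.2221073   0.25655729]] [71.9611797  49.08396788  3.78392248]
```

```bash
cat >> h.py <<'E'
YAW=-0.2323
def R2(y): return np.array([[np.cos(y),-np.sin(y)],[np.sin(y),np.cos(y)]])
E
python3 - <<'E'
from h import *
from scipy.optimize import minimize
t=np.load('top0.npz');W=t['W'];s=np.load('scene0.npz')['W']
for n,V in(('t',W),('s',s)):
    m=(abs(V[...,2]-162)<5)&(V[...,0]>340)&(V[...,0]<620)&(V[...,1]>270)&(V[...,1]<470)
    q=V[m][:,:2]
    # maximise deck-points inside 204x125 rectangle minus area mismatch: soft-edge fit
    def cost(p):
        l=(q-p[:2])@R2(p[2]); d=np.maximum(abs(l[:,0]+10)-102,abs(l[:,1]-125.5)-62.5)
        return np.minimum(np.maximum(d,0),6).sum()
    best=None
    for y in np.arange(-.27,-.19,.01):
      l=q@R2(y); 
      e=[np.percentile(l[:,0],[1,99]),np.percentile(l[:,1],[1,99])]
      print(n,round(y,3),[x.round(1) for x in e],[round(np.ptp(x),1) for x in e])
E
```

```text
t -0.27 [array([251.9, 453. ]), array([433.3, 559.3])] [np.float64(201.1), np.float64(126.1)]
t -0.26 [array([256.9, 457.7]), array([430. , 555.3])] [np.float64(200.9), np.float64(125.3)]
t -0.25 [array([261.7, 462.7]), array([427. , 551.4])] [np.float64(201.1), np.float64(124.4)]
t -0.24 [array([266.6, 467.4]), array([424. , 548.1])] [np.float64(200.8), np.float64(124.2)]
t -0.23 [array([271.4, 472.3]), array([420.4, 544.6])] [np.float64(200.9), np.float64(124.1)]
t -0.22 [array([276.1, 477.1]), array([416.8, 541.1])] [np.float64(200.9), np.float64(124.3)]
t -0.21 [array([281.1, 481.8]), array([412.8, 537.6])] [np.float64(200.7), np.float64(124.8)]
t -0.2 [array([285.8, 486.4]), array([408.7, 534.3])] [np.float64(200.6), np.float64(125.6)]
t -0.19 [array([290.6, 491.3]), array([404.5, 530.7])] [np.float64(200.7), np.float64(126.2)]
s -0.27 [array([249.3, 469.6]), array([428.2, 561.5])] [np.float64(220.3), np.float64(133.3)]
s -0.26 [array([254.4, 473.8]), array([423.5, 557.1])] [np.float64(219.4), np.float64(133.6)]
s -0.25 [array([259.5, 477.9]), array([418.7, 552.8])] [np.float64(218.4), np.float64(134.0)]
s -0.24 [array([264.6, 482.1]), array([413.9, 548.6])] [np.float64(217.4), np.float64(134.7)]
s -0.23 [array([269.5, 486.1]), array([409. , 545.2])] [np.float64(216.6), np.float64(136.2)]
s -0.22 [array([274.5, 490.1]), array([404.2, 541.6])] [np.float64(215.6), np.float64(137.4)]
s -0.21 [array([279.5, 494. ]), array([399.2, 537.1])] [np.float64(214.5), np.float64(137.9)]
s -0.2 [array([284.4, 497.9]), array([394.2, 532.6])] [np.float64(213.5), np.float64(138.3)]
s -0.19 [array([289.3, 501.8]), array([389.2, 528.8])] [np.float64(212.5), np.float64(139.6)]
```

Chest: origin at about (452.9, 260.5), yaw -0.232. The knob is at chest y≈142, so the bolt is out about 16 mm and has to be drawn back first. The lid is at about 1.83 rad and the can at chest (26,-33). I'll turn the tool so its y axis lies along chest x; its x axis then lies along chest y.

Call:
servo_tool([
  [0,0,0,0,0,10.7,0],
  [0,0,0,0,0,10.7,0],
  [0,0,0,0,0,10.7,0],
  [0,0,0,0,0,10.7,0],
  [0,0,0,0,0,10.7,0],
  [0,0,0,0,0,10.7,0],
  [0,0,0,0,0,10.7,0],
  [0,0,0,0,0,10.7,0],
])

```text
t: 1.1
eef_pos: [176.5, 573.1, 249.6]
ee_rot: [0.783, 0.622, -0.0, 0.0]
contact_force: [0.2, -0.3, 0.7]
gripper_width: -0.006
grip_force: 0.0
```

```bash
cat >> h.py <<'E'
from scipy.spatial.transform import Rotation as Ro
O=np.array([452.9,260.5]); C=np.eye(3); C[:2,:2]=R2(YAW)
def c2w(p): return C@np.array(p,float)+[*O,0]
def w2c(p): return C.T@(np.array(p,float)-[*O,0])
def go(*targets):
    s=robot.sense(); p=s['eef_pos']; R=Ro.from_quat(s['ee_rot'])
    D=C@np.array([[0,1,0],[1,0,0],[0,0,-1.]])
    print('t',s['t'],'chest',w2c(p).round(1),'F',(C.T@s['contact_force']).round(1),'g',round(s['gripper_width'],3),round(s['grip_force'],1),'turn',np.degrees((R.inv()*Ro.from_matrix(D)).as_rotvec()).round(2))
    for x in targets:
        print(x,'delta tool',R.inv().apply(np.array(c2w(x))-p).round(1)); p=np.array(c2w(x))
E
python3 - <<'E'
from h import *
print(w2c([454.5,-231,0]))
go((-40,118,260),(-40,118,206))
E
```

```text
[ 114.7083598  -477.92970424    0.        ]
t 1.1 chest [-341.   240.6  249.6] F [ 0.3 -0.2  0.7] g -0.006 0.0 turn [-0.01  0.06  0.24]
(-40, 118, 260) delta tool [-123.8  300.4  -10.3]
(-40, 118, 206) delta tool [ 0.1  0.  54. ]
```

Call:
servo_tool([
  [-22,50,-2,0,0,0,0],
  [-22,50,-2,0,0,0,0],
  [-22,50,-2,0,0,0,0],
  [-22,50,-2,0,0,0,0],
  [-22,50,-2,0,0,0,0],
  [-22,50,0,0,0,0,0],
  [0,0,20,0,0,0,0],
  [0,0,10,0,0,0,0],
])

```text
t: 2.1
eef_pos: [439.3, 378.1, 228.1]
ee_rot: [0.781, 0.624, -0.001, -0.0]
contact_force: [-0.9, -0.6, 0.8]
gripper_width: 0.0
grip_force: 0.0
```

```bash
python3 - <<'E'
from h import *
go((-40,112,206))
c,f,W=cam('top'); cv2.imwrite('pics/t2.png',cv2.resize(f[200:300,90:230],None,fx=4,fy=4)[...,::-1])
E
```

```text
t 2.1 chest [-40.3 111.3 228.1] F [-0.7 -0.8  0.8] g 0.0 0.0 turn [-0.13  0.11  0.54]
(-40, 112, 206) delta tool [ 0.7  0.3 22.1]
```

View pics/t2.png

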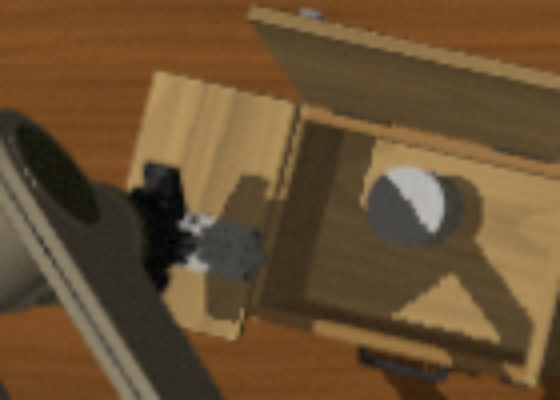

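The picture shows the shut fingers at (230,245) over the channel on the well side, with the arm hiding the knob. Nothing is touching, so I'll lower and push +y gently.

Call:
servo_tool([
  [0,0,11,0,0,0,0],
  [0,0,11,0,0,0,0],
  [4,0,0,0,0,0,0],
  [4,0,0,0,0,0,0],
  [4,0,0,0,0,0,0],
  [4,0,0,0,0,0,0],
])

```text
t: 2.9
eef_pos: [443.9, 394.3, 208.8]
ee_rot: [0.781, 0.624, 0.0, 0.0]
contact_force: [-1.5, -2.8, 2.7]
gripper_width: -0.001
grip_force: 1.6
```

Call:
servo_tool([
  [3,0,0,0,0,0,0],
  [3,0,0,0,0,0,0],
  [2,0,0,0,0,0,0],
])

```text
t: 3.28
eef_pos: [445.6, 402.1, 208.4]
ee_rot: [0.781, 0.624, 0.0, 0.0]
contact_force: [-0.7, -3.0, 1.3]
gripper_width: 0.0
grip_force: 1.5
```

```bash
python3 - <<'E'
from h import *
go()
E
```

```text
t 3.275 chest [-39.7 136.1 208.4] F [ 0.  -3.   1.3] g 0.0 1.5 turn [0.02 0.   0.58]
```

Call:
servo_tool([
  [2,0,0,0,0,0,0],
  [1,0,0,0,0,0,0],
  [0,0,0,0,0,0,0],
])

```text
t: 3.65
eef_pos: [446.2, 404.9, 208.2]
ee_rot: [0.781, 0.624, -0.0, 0.0]
contact_force: [0.3, -3.8, 2.7]
gripper_width: -0.002
grip_force: 1.7
```

```bash
python3 - <<'E'
from h import *
go()
E
```

```text
t 3.65 chest [-39.8 138.9 208.2] F [ 1.2 -3.6  2.7] g -0.002 1.7 turn [0.   0.01 0.59]
```

Call:
servo_tool([
  [2,0,0,0,0,0,0],
  [1,0,0,0,0,0,0],
  [0,0,0,0,0,0,0],
])

```text
t: 4.03
eef_pos: [446.3, 405.3, 208.1]
ee_rot: [0.781, 0.624, -0.002, 0.001]
contact_force: [-3.9, -16.5, 8.3]
gripper_width: 0.003
grip_force: 8.8
```

```bash
python3 - <<'E'
from h import *
go()
E
```

```text
t 4.025 chest [-39.7 139.4 208.1] F [ -0.  -17.    8.3] g 0.003 8.8 turn [-0.05  0.32  0.53]
```

The bolt is on its back stop (17 N). I'll back off, lift, and go to the bottle.

Call:
servo_tool([
  [-5,0,0,0,0,0,0],
  [0,0,-35,0,0,0,0],
  [-30,0,-25,0,0,0,0],
  [-60,0,0,0,0,0,0],
  [-60,0,0,0,0,0,0],
  [-60,0,0,0,0,0,50],
  [-60,0,0,0,0,0,50],
  [-60,0,0,0,0,0,70],
])

```text
t: 5.03
eef_pos: [372.5, 80.1, 268.3]
ee_rot: [0.781, 0.625, 0.001, 0.0]
contact_force: [0.4, -0.4, 0.7]
gripper_width: 0.64
grip_force: 0.0
```

Call:
servo_tool([
  [-60,20,0,0,0,0,70],
  [-50,30,0,0,0,0,70],
  [-50,30,0,0,0,0,70],
  [-50,30,0,0,0,0,70],
  [-50,30,0,0,0,0,70],
  [0,0,0,0,0,0,70],
])

```text
t: 5.78
eef_pos: [452.6, -205.5, 267.1]
ee_rot: [0.782, 0.623, -0.0, -0.001]
contact_force: [-0.3, 0.7, -0.4]
gripper_width: 0.698
grip_force: 0.0
```

```bash
python3 - <<'E'
from h import *
go((114.7,-477.9,265))
c,f,W=cam('top')
print(W[255,324])
q=W[(W[...,2]>155)&(W[...,2]<178)&(abs(W[...,0]-454)<30)&(abs(W[...,1]+231)<30)]
print(len(q),q.mean(0) if len(q) else 0)
cv2.imwrite('pics/t3.png',cv2.resize(f[190:310,250:400],None,fx=4,fy=4)[...,::-1])
E
```

```text
t 5.775 chest [ 107.  -453.5  267.1] F [-0.5  0.6 -0.4] g 0.698 0.0 turn [-0.05 -0.03  0.38]
(114.7, -477.9, 265) delta tool [-24.4   7.5   2.1]
[ 447.45485618 -175.27583943  653.59054602]
0 0
```

View pics/t3.png

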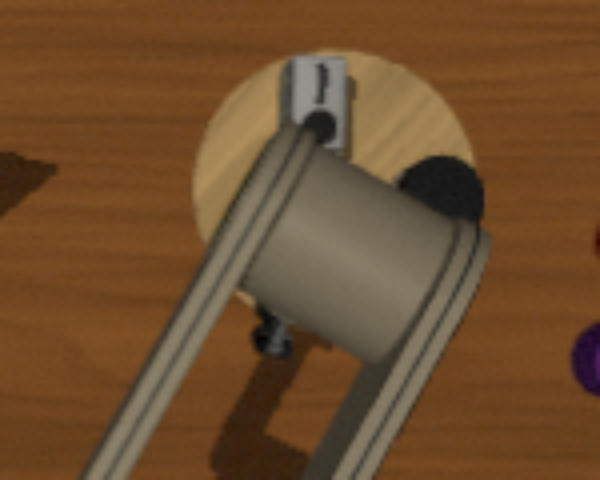

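The wrist hides the bottle, while the tin (320,100) and jar (440,190) are still in place. From the two first views the cap centre is about (455,-232.5), and the 60 mm opening leaves margin.

Call:
servo_tool([
  [-13,4,0,0,0,0.4,70],
  [-13,4.5,15,0,0,0,70],
  [0,0,30,0,0,0,70],
  [0,0,25,0,0,0,70],
  [0,0,20,0,0,0,70],
  [0,0,12,0,0,0,70],
  [0,0,8,0,0,0,70],
  [0,0,0,0,0,0,70],
])

```text
t: 6.82
eef_pos: [454.6, -229.7, 158.0]
ee_rot: [0.783, 0.622, -0.0, -0.0]
contact_force: [0.2, 0.3, -0.3]
gripper_width: 0.706
grip_force: 0.0
```

```bash
python3 - <<'E'
from h import *
go((115,-479.5,157))
c,f,W=cam('scene'); cv2.imwrite('pics/s3.png',cv2.resize(f[180:300,150:290],None,fx=4,fy=4)[...,::-1])
E
```

```text
t 6.825 chest [ 114.5 -476.6  158. ] F [ 0.1  0.4 -0.3] g 0.706 0.0 turn [-0.02 -0.01  0.2 ]
(115, -479.5, 157) delta tool [-2.9  0.4  1. ]
```

View pics/s3.png

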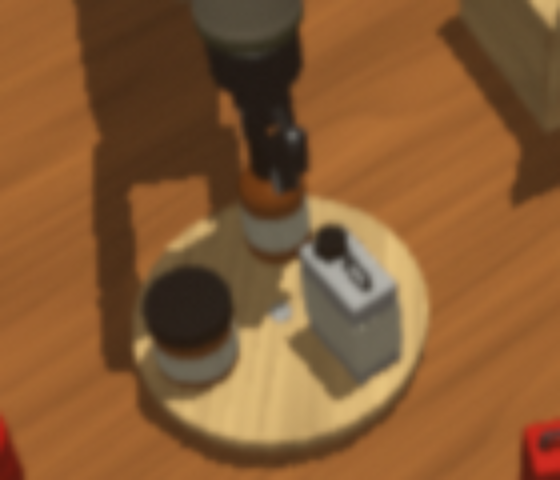

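The gripper stands centred over the bottle's cap at (275,165), and the bottle, jar and tin are all standing. I'll nudge 2.5 mm and close.

Call:
servo_tool([
  [-2.5,0,1,0,0,0,70],
  [0,0,0,0,0,0,45],
  [0,0,0,0,0,0,30],
  [0,0,0,0,0,0,0],
  [0,0,0,0,0,0,0],
  [0,0,0,0,0,0,0],
  [0,0,-5,0,0,0,0],
  [0,0,-10,0,0,0,0],
])

```text
t: 7.88
eef_pos: [453.0, -231.5, 171.1]
ee_rot: [0.783, 0.622, -0.001, -0.002]
contact_force: [-0.3, 0.2, -4.0]
gripper_width: 0.348
grip_force: 59.5
```

```bash
python3 - <<'E'
from h import *
go((-5,-121,290))
E
```

```text
t 7.875 chest [ 113.3 -478.8  171.1] F [-0.4  0.1 -4. ] g 0.348 59.5 turn [-0.2  -0.07  0.19]
(-5, -121, 290) delta tool [ 358.3 -117.6 -118. ]
```

Call:
servo_tool([
  [0,0,-30,0,0,0,0],
  [0,-10,-45,0,0,0,0],
  [20,-30,-45,0,0,0,0],
  [45,-40,0,0,0,0,0],
  [45,-38,0,0,0,0,0],
  [45,0,0,0,0,0,0],
  [45,0,0,0,0,0,0],
  [45,0,0,0,0,0,0],
])

```text
t: 8.88
eef_pos: [394.5, 34.5, 292.6]
ee_rot: [0.783, 0.622, 0.0, 0.0]
contact_force: [0.5, -0.7, -3.3]
gripper_width: 0.356
grip_force: 61.1
```

Call:
servo_tool([
  [40,0,0,0,0,0,0],
  [35,0,0,0,0,0,0],
  [25,0,0,0,0,0,0],
  [10,0,0,0,0,0,0],
  [0,0,0,0,0,0,0],
])

```text
t: 9.5
eef_pos: [419.6, 140.2, 292.1]
ee_rot: [0.783, 0.622, -0.0, -0.0]
contact_force: [0.3, -0.0, -4.1]
gripper_width: 0.349
grip_force: 61.1
```

```bash
python3 - <<'E'
from h import *
go((-5,-121,290),(-5,-121,134))
c,f,W=cam('scene'); cv2.imwrite('pics/s4.png',cv2.resize(f[100:230,230:390],None,fx=4,fy=4)[...,::-1])
E
```

```text
t 9.5 chest [  -4.8 -124.7  292.1] F [ 0.3  0.1 -4.1] g 0.349 61.1 turn [-0.04  0.04  0.25]
(-5, -121, 290) delta tool [ 3.7 -0.2  2.1]
(-5, -121, 134) delta tool [1.00e-01 1.00e-01 1.56e+02]
```

View pics/s4.png

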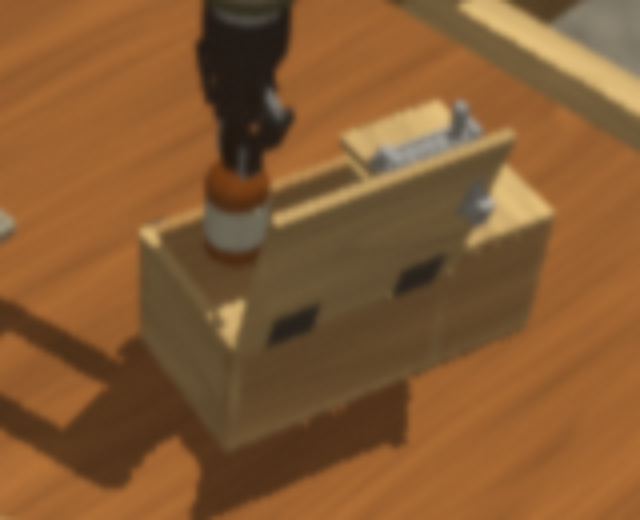

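The bottle hangs upright at (238,215) over the free end of the well, and the knob at (462,115) is drawn back. Lowering.

Call:
servo_tool([
  [3,0,30,0,0,0,0],
  [0,0,40,0,0,0,0],
  [0,0,35,0,0,0,0],
  [0,0,25,0,0,0,0],
  [0,0,15,0,0,0,0],
  [0,0,7,0,0,0,0],
  [0,0,0,0,0,0,0],
])

```text
t: 10.42
eef_pos: [420.7, 142.9, 140.6]
ee_rot: [0.783, 0.622, 0.0, 0.0]
contact_force: [0.9, 0.4, -3.5]
gripper_width: 0.35
grip_force: 61.0
```

Call:
servo_tool([
  [0,0,2,0,0,0,0],
  [0,0,2,0,0,0,0],
  [0,0,1,0,0,0,0],
])

```text
t: 10.8
eef_pos: [420.6, 143.2, 135.5]
ee_rot: [0.783, 0.622, 0.0, 0.0]
contact_force: [0.3, 0.5, -4.4]
gripper_width: 0.351
grip_force: 61.0
```

```bash
python3 - <<'E'
from h import *
go((-5,-121,130.5))
E
```

```text
t 10.8 chest [  -4.4 -121.5  135.5] F [ 0.2  0.6 -4.4] g 0.351 61.0 turn [ 0.02 -0.01  0.2 ]
(-5, -121, 130.5) delta tool [ 0.5 -0.6  5. ]
```

Call:
servo_tool([
  [0,0,1,0,0,0,0],
  [0,0,1,0,0,0,0],
  [0,0,1,0,0,0,0],
  [0,0,0,0,0,0,0],
])

```text
t: 11.3
eef_pos: [420.4, 143.1, 132.2]
ee_rot: [0.783, 0.622, -0.0, -0.0]
contact_force: [-0.6, -0.4, -4.1]
gripper_width: 0.349
grip_force: 61.0
```

Call:
servo_tool([
  [0,0,0.7,0,0,0,0],
  [0,0,0.7,0,0,0,0],
  [0,0,0,0,0,0,0],
])

```text
t: 11.68
eef_pos: [421.0, 143.3, 131.8]
ee_rot: [0.783, 0.622, 0.001, 0.0]
contact_force: [-2.0, 0.5, 5.3]
gripper_width: 0.355
grip_force: 62.0
```

The floor is reached gently (force changed by +9 N). Releasing and rising.

Call:
servo_tool([
  [0,0,0,0,0,0,45],
  [0,0,0,0,0,0,60],
  [0,0,0,0,0,0,60],
  [0,0,-15,0,0,0,60],
  [0,0,-30,0,0,0,60],
  [0,0,-40,0,0,0,60],
  [0,-20,-40,0,0,0,60],
  [0,0,0,0,0,0,0],
])

```text
t: 12.68
eef_pos: [402.4, 148.4, 261.1]
ee_rot: [0.783, 0.622, 0.004, 0.002]
contact_force: [-0.2, 0.2, -0.7]
gripper_width: 0.395
grip_force: 0.0
```

```bash
python3 - <<'E'
from h import *
go()
c,f,W=cam('scene'); cv2.imwrite('pics/s5.png',cv2.resize(f[100:230,230:390],None,fx=4,fy=4)[...,::-1])
E
```

```text
t 12.675 chest [ -23.3 -120.7  261.1] F [-0.2  0.2 -0.7] g 0.395 0.0 turn [ 0.41 -0.21  0.22]
```

View pics/s5.png

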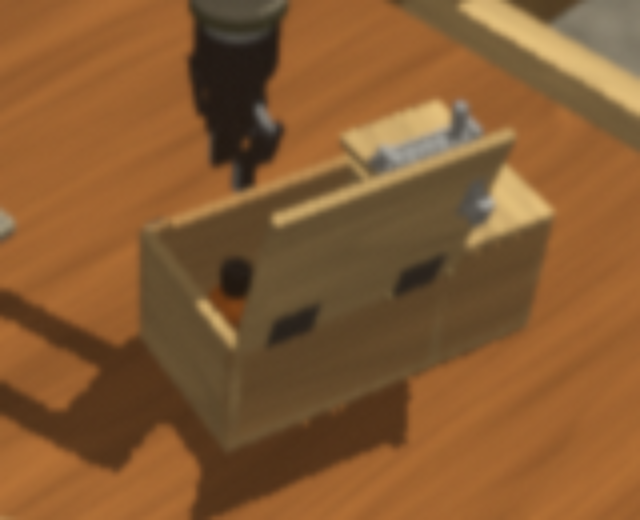

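The bottle stands upright in the well, cap at (236,275). Next I go over the lid with the fingers shut and get behind it.

Call:
servo_tool([
  [10,0,-45,0,0,0,0],
  [20,0,-50,0,0,0,0],
  [20,0,-45,0,0,0,0],
  [0,50,0,0,0,0,0],
  [0,50,0,0,0,0,0],
  [0,50,0,0,0,0,0],
  [0,50,0,0,0,0,0],
  [5,20,0,0,0,0,0],
])

```text
t: 13.72
eef_pos: [629.6, 149.7, 393.0]
ee_rot: [0.784, 0.621, -0.002, -0.001]
contact_force: [0.3, -0.4, -1.1]
gripper_width: -0.001
grip_force: 0.0
```

```bash
python3 - <<'E'
from h import *
T=[(195,-65,335)]
for th in [1.85,1.7,1.55,1.4,1.25,1.1,.95,.8,.65,.5,.4,.3,.2,.1,.05]:
    r=175;T.append((round(92-r*np.cos(th)+12*np.sin(th)+14,1),-65,round(150+r*np.sin(th)+12*np.cos(th)+17,1)))
go(*T)
E
```

```text
t 13.725 chest [197.5 -67.1 393. ] F [ 0.4 -0.3 -1.1] g -0.001 0.0 turn [-0.19  0.11  0.07]
(195, -65, 335) delta tool [ 2.2 -2.3 58. ]
(np.float64(165.8), -65, np.float64(331.9)) delta tool [  0.  -29.2   3.2]
(np.float64(140.4), -65, np.float64(339.0)) delta tool [  0.  -25.4  -7. ]
(np.float64(114.4), -65, np.float64(342.2)) delta tool [  0.  -26.   -3.1]
(np.float64(88.1), -65, np.float64(341.5)) delta tool [  0.  -26.3   0.8]
(np.float64(62.2), -65, np.float64(336.9)) delta tool [  0.  -25.9   4.7]
(np.float64(37.3), -65, np.float64(328.4)) delta tool [  0.  -24.9   8.6]
(np.float64(14.0), -65, np.float64(316.3)) delta tool [  0.1 -23.3  12.2]
(np.float64(-7.3), -65, np.float64(300.9)) delta tool [  0.1 -21.2  15.5]
(np.float64(-26.1), -65, np.float64(282.5)) delta tool [  0.1 -18.7  18.5]
(np.float64(-41.8), -65, np.float64(261.4)) delta tool [  0.1 -15.6  21.2]
(np.float64(-50.5), -65, np.float64(246.2)) delta tool [ 0.  -8.6 15.2]
(np.float64(-57.6), -65, np.float64(230.2)) delta tool [ 0. -7. 16.]
(np.float64(-63.1), -65, np.float64(213.5)) delta tool [ 0.  -5.4 16.7]
(np.float64(-66.9), -65, np.float64(196.4)) delta tool [ 0.  -3.7 17.1]
(np.float64(-68.2), -65, np.float64(187.7)) delta tool [ 0.  -1.3  8.7]
```

Call:
servo_tool([
  [2,-1,30,0,0,0,0],
  [0,-1,28,0,0,0,0],
  [0,-15,3,0,0,0,0],
  [0,-14,0,0,0,0,0],
  [0,-13,-3.5,0,0,0,0],
  [0,-12.5,-3.5,0,0,0,0],
  [0,0,0,0,0,0,0],
])

```text
t: 14.6
eef_pos: [572.6, 166.5, 342.8]
ee_rot: [0.783, 0.622, 0.0, 0.0]
contact_force: [0.2, -0.1, -0.7]
gripper_width: -0.001
grip_force: 0.0
```

```bash
python3 - <<'E'
from h import *
go((140.4,-65,339))
E
```

```text
t 14.6 chest [138.2 -63.9 342.8] F [ 0.2 -0.  -0.7] g -0.001 0.0 turn [ 0.03 -0.03  0.23]
(140.4, -65, 339) delta tool [-1.1  2.2  3.8]
```

Call:
servo_tool([
  [0,-13,2,0,0,0,0],
  [0,-13,0,0,0,0,0],
  [0,-13,0,0,0,0,0],
  [0,-13,1,0,0,0,0],
])

```text
t: 15.1
eef_pos: [521.6, 178.1, 339.0]
ee_rot: [0.783, 0.622, 0.0, 0.0]
contact_force: [2.8, -1.2, 1.2]
gripper_width: -0.004
grip_force: 1.5
```

```bash
python3 - <<'E'
from h import *
go((62.2,-65,336.9))
c,f,W=cam('scene'); cv2.imwrite('pics/s6.png',cv2.resize(f[80:230,230:390],None,fx=4,fy=4)[...,::-1])
E
```

```text
t 15.1 chest [ 85.9 -64.4 339. ] F [ 3.  -0.6  1.2] g -0.004 1.5 turn [ 0.01 -0.    0.19]
(62.2, -65, 336.9) delta tool [ -0.5 -23.7   2.1]
```

View pics/s6.png

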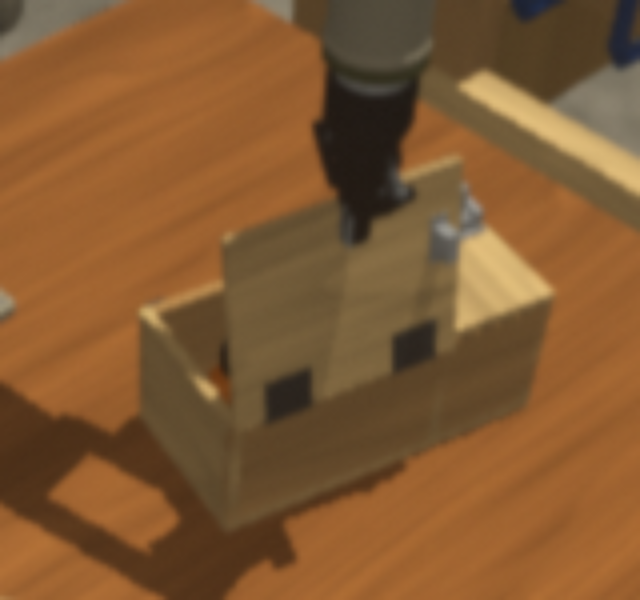

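The fingertips at (355,235) are pushing the lid's outer face with 3 N, and the lid is near upright. I'll follow the arc down.

Call:
servo_tool([
  [0,-12,1,0,0,0,0],
  [0,-12,2,0,0,0,0],
  [0,-12.5,4,0,0,0,0],
  [0,-12.5,4,0,0,0,0],
  [0,-11.5,6,0,0,0,0],
  [0,-11.5,6,0,0,0,0],
  [0,-10.5,7.5,0,0,0,0],
  [0,-10.5,7.5,0,0,0,0],
])

```text
t: 16.15
eef_pos: [431.3, 199.3, 300.4]
ee_rot: [0.783, 0.622, 0.0, -0.0]
contact_force: [1.8, 0.8, 0.8]
gripper_width: -0.0
grip_force: 1.0
```

```bash
python3 - <<'E'
from h import *
go((-7.3,-65,300.9),(-26.1,-65,282.5))
E
```

```text
t 16.15 chest [ -7.  -64.6 300.4] F [1.6 1.2 0.8] g -0.0 1.0 turn [-0.01 -0.01  0.2 ]
(-7.3, -65, 300.9) delta tool [-0.4 -0.3 -0.5]
(-26.1, -65, 282.5) delta tool [  0.1 -18.8  18.4]
```

Call:
servo_tool([
  [0,-9.5,9,0,0,0,0],
  [0,-9,9.5,0,0,0,0],
  [0,-8,10.5,0,0,0,0],
  [0,-7.5,11,0,0,0,0],
  [0,-8.5,15,0,0,0,0],
  [0,-7,16,0,0,0,0],
  [0,-5.5,16,0,0,0,0],
  [0,-3.5,10,0,0,0,0],
])

```text
t: 17.15
eef_pos: [374.4, 212.1, 202.4]
ee_rot: [0.783, 0.622, -0.001, -0.0]
contact_force: [1.3, -0.4, 0.6]
gripper_width: 0.0
grip_force: 0.6
```

```bash
python3 - <<'E'
from h import *
go((-67,-65,181))
E
```

```text
t 17.15 chest [-65.3 -65.2 202.4] F [ 1.4 -0.1  0.6] g 0.0 0.6 turn [-0.05  0.05  0.2 ]
(-67, -65, 181) delta tool [ 0.2 -1.7 21.4]
```

Call:
servo_tool([
  [0,-1,6,0,0,0,0],
  [0,0,6,0,0,0,0],
  [0,0,5,0,0,0,0],
  [0,0,2,0,0,0,0],
])

```text
t: 17.65
eef_pos: [374.1, 212.5, 184.7]
ee_rot: [0.783, 0.622, -0.0, -0.0]
contact_force: [-0.6, -0.1, 1.2]
gripper_width: -0.0
grip_force: 0.6
```

Call:
servo_tool([
  [0,0,1.5,0,0,0,0],
  [0,0,1,0,0,0,0],
  [0,0,0,0,0,0,0],
])

```text
t: 18.02
eef_pos: [374.1, 212.5, 182.4]
ee_rot: [0.783, 0.622, 0.0, 0.0]
contact_force: [-0.1, 0.1, -0.2]
gripper_width: -0.0
grip_force: 0.0
```

```bash
cat >> h.py <<'E'
def lid():
    for n in('top','scene'):
        c,f,W=cam(n); L=(W-[*O,0])@C
        m=(L[...,0]>-105)&(L[...,0]<85)&(((L[...,1]>-175)&(L[...,1]<-105))|((L[...,1]>-25)&(L[...,1]<10)))&(L[...,2]>140)&(L[...,2]<185)
        q=L[m]
        if len(q)>30: print(n,len(q),'z=a+b*x',np.polyfit(q[:,0],q[:,2],1)[::-1],q[:,2].std())
        k=L[(abs(L[...,0]+40)<14)&(L[...,1]>85)&(L[...,1]<172)&(L[...,2]>195)&(L[...,2]<222)]
        if len(k)>3: print(' knob',len(k),np.median(k,0).round(1),k[:,1].min().round(1),k[:,1].max().round(1))
E
python3 - <<'E'
from h import *
lid()
go()
E
```

```text
top 1547 z=a+b*x [ 1.63298206e+02 -5.07086612e-03] 2.8135095887303367
 knob 35 [-38.6 155.8 211.5] 149.6 169.5
scene 876 z=a+b*x [ 1.6455893e+02 -6.2562544e-03] 2.4533270921741503
 knob 22 [-36.7 155.2 209.9] 145.3 165.8
t 18.125 chest [-65.6 -64.9 182.4] F [ 0.2  0.2 -0.5] g -0.007 0.0 turn [0.01 0.   0.19]
```

Call:
servo_tool([
  [0,0,1,0,0,0,0],
  [0,0,1,0,0,0,0],
  [0,0,0.7,0,0,0,0],
  [0,0,0,0,0,0,0],
])

```text
t: 18.62
eef_pos: [374.2, 212.5, 181.0]
ee_rot: [0.783, 0.622, 0.0, 0.0]
contact_force: [-6.5, -2.2, 10.7]
gripper_width: 0.0
grip_force: 5.8
```

Call:
servo_tool([
  [0,0,0.7,0,0,0,0],
  [0,0,0,0,0,0,0],
  [0,0,-30,0,0,0,0],
  [0,10,-40,0,0,0,0],
  [60,10,0,0,0,0,0],
  [60,5,0,0,0,0,0],
  [60,0,0,0,0,0,0],
  [60,0,0,0,0,0,0],
])

```text
t: 19.62
eef_pos: [453.3, 442.5, 248.6]
ee_rot: [0.783, 0.622, 0.0, 0.0]
contact_force: [1.2, -1.1, 1.2]
gripper_width: 0.001
grip_force: 0.0
```

```bash
python3 - <<'E'
from h import *
lid(); go((-40,190,206))
E
```

```text
top 1838 z=a+b*x [1.62726858e+02 4.82441435e-03] 2.7183790665339846
 knob 34 [-38.3 156.  212.5] 149.7 169.3
scene 886 z=a+b*x [1.63946499e+02 5.24282005e-03] 2.569572631739894
 knob 22 [-38.3 155.  211.8] 149.3 162.5
t 19.725 chest [-43.1 179.2 245. ] F [-0.5 -1.1 -0.7] g 0.0 0.0 turn [-0.2   0.14  0.38]
(-40, 190, 206) delta tool [10.9  3.3 39. ]
```

The lid is flat and shut. Next I go down behind the knob and push -y.

Call:
servo_tool([
  [12,3,0,0,0,0,0],
  [0,0,20,0,0,0,0],
  [0,0,18,0,0,0,0],
  [-4,0,0,0,0,0,0],
  [-6,0,0,0,0,0,0],
  [-6,0,0,0,0,0,0],
  [-6,0,0,0,0,0,0],
  [-6,0,0,0,0,0,0],
])

```text
t: 20.72
eef_pos: [452.3, 424.2, 211.8]
ee_rot: [0.783, 0.622, 0.001, -0.0]
contact_force: [0.6, 4.1, 0.5]
gripper_width: -0.003
grip_force: 1.6
```

Call:
servo_tool([
  [-6,0,0,0,0,0,0],
  [-6,0,0,0,0,0,0],
  [-6,0,0,0,0,0,0],
  [-6,0,0,0,0,0,0],
])

```text
t: 21.22
eef_pos: [446.7, 400.6, 211.2]
ee_rot: [0.783, 0.622, 0.0, 0.0]
contact_force: [0.8, 2.8, 3.1]
gripper_width: -0.004
grip_force: 1.6
```

```bash
python3 - <<'E'
from h import *
go((-40,115,207))
E
```

```text
t 21.225 chest [-38.3 135.  211.2] F [0.1 3.  3.1] g -0.004 1.6 turn [ 0.02 -0.02  0.19]
(-40, 115, 207) delta tool [-20.   -1.8   4.2]
```

Call:
servo_tool([
  [-5,0,0,0,0,0,0],
  [-5,0,0,0,0,0,0],
  [-4,0,0,0,0,0,0],
  [-3,0,0,0,0,0,0],
  [-2,0,0,0,0,0,0],
  [0,0,0,0,0,0,0],
])

```text
t: 21.98
eef_pos: [442.5, 382.9, 211.1]
ee_rot: [0.783, 0.622, 0.001, -0.0]
contact_force: [1.8, 5.8, 1.3]
gripper_width: 0.001
grip_force: 2.7
```

Call:
servo_tool([
  [-1.5,0,0,0,0,0,0],
  [-1,0,0,0,0,0,0],
  [0,0,0,0,0,0,0],
])

```text
t: 22.35
eef_pos: [442.4, 382.5, 211.3]
ee_rot: [0.783, 0.622, 0.003, -0.001]
contact_force: [6.4, 16.4, -2.7]
gripper_width: -0.001
grip_force: 8.3
```

```bash
python3 - <<'E'
from h import *
go()
E
```

```text
t 22.35 chest [-38.3 116.3 211.3] F [ 2.4 17.4 -2.7] g -0.001 8.3 turn [ 0.06 -0.33  0.24]
```

The bolt is on its home stop: 17 N, and total travel matches 62 mm. One last small push, then I retreat clear and look.

Call:
servo_tool([
  [-1,0,0,0,0,0,0],
  [0,0,0,0,0,0,0],
  [8,0,0,0,0,0,0],
  [10,0,-20,0,0,0,0],
  [20,-20,-40,0,0,0,0],
  [50,-30,-20,0,0,0,0],
  [50,-30,0,0,0,0,0],
  [40,-30,0,0,0,0,0],
])

```text
t: 23.35
eef_pos: [374.1, 578.4, 290.3]
ee_rot: [0.783, 0.622, -0.001, 0.001]
contact_force: [0.6, 0.5, -0.1]
gripper_width: -0.005
grip_force: 0.0
```

Call:
servo_tool([
  [20,-50,0,0,0,0,0],
  [20,-50,0,0,0,0,0],
  [20,-40,0,0,0,0,0],
  [0,0,0,0,0,0,0],
])

```text
t: 23.85
eef_pos: [248.7, 668.6, 289.4]
ee_rot: [0.782, 0.623, -0.001, 0.001]
contact_force: [-0.2, 0.0, 0.4]
gripper_width: -0.001
grip_force: 0.0
```

```bash
python3 - <<'E'
from h import *
lid(); go()
c,f,W=cam('top'); d,g,V=cam('scene')
im=np.hstack([cv2.resize(f[120:310,90:450],(400,211),interpolation=3),cv2.resize(g[110:330,100:400],(400,293),interpolation=3)[:211]])
im2=np.hstack([cv2.resize(f[200:300,100:250],(400,267),interpolation=3),cv2.resize(g[100:220,250:400],(400,267)[:2],interpolation=3)])
cv2.imwrite('pics/fin.png',np.vstack([im,im2])[...,::-1])
E
```

```text
top 1821 z=a+b*x [1.62721150e+02 2.87571921e-03] 2.7395369989271274
 knob 32 [-38.7  95.4 211.8] 88.3 107.9
scene 890 z=a+b*x [1.64165374e+02 4.32775261e-03] 2.616524103234501
 knob 25 [-37.5  92.3 209.2] 85.5 105.2
t 23.95 chest [-289.1  349.4  289.8] F [-0.  -1.1 -0.3] g -0.003 0.0 turn [0.02 0.15 0.24]
```

View pics/fin.png

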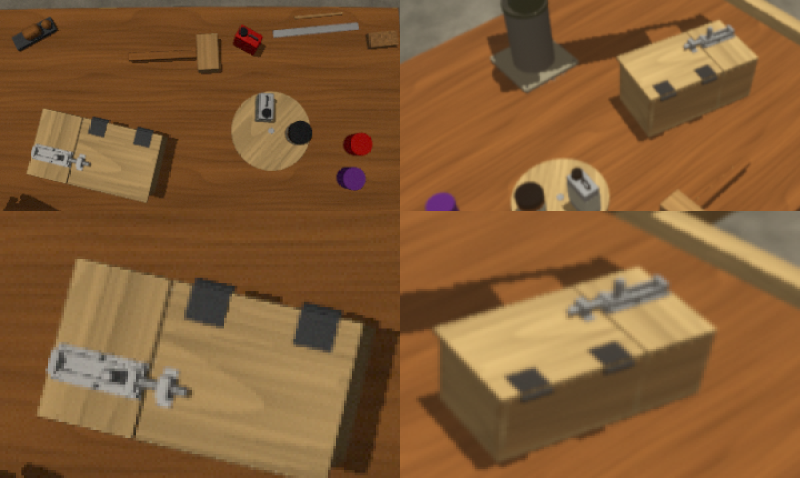

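The lid is flat and shut. The bolt passes through the keeper at (172,388) with the knob at chest y≈95, which is home. The jar, tin and mallet are as they were, and the arm is clear.

```bash
python3 -c "
from workcell import robot
print(robot.finish_job())"
```

```text
the job is handed in; nothing more can be done
None
```

The bottle stands upright in the chest, the lid is shut and the bolt is fully home. The jar, tin and mallet stayed in place; the can was never touched but is now hidden under the lid. I handed the job in at about 24 s.

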